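Loosen a knurled clamp nut and free the circuit board

TASK

On the board jig, loosen the red knurled nut two full turns (counterclockwise) by rolling a fingertip across its rim, without pinching it or pressing hard. Then push the brass pin of the red clamp's hold-down bar with the fingertip, to either side, until the bar is wholly clear of the green board. Leave the blue clamp as it is, do not press on the board, and do not disturb or lift the loose things around the jig.

Things in the scene. Friction and masses are not known exactly. Their poses are not given: they have to be found in the camera images.
- jig: aluminium base plate of the jig, 180 x 240 x 12 mm, fixed to the bench; its origin is on the bench midway between the two nut axes, which lie 70 mm to either side along its y. Plate from -30 to +150 mm in its x, -120 to +120 in its y. The green board (top 21 mm above the bench) lies from 25 to 140 mm in its x and -100 to +100 in its y; board parts up to 43 mm above the bench stand only beyond 97 mm in its x. Red and blue clamps may be on either side.
- red_nut_top (a point): centre of the flat top of the red knurled nut, on its upright axis, 74 mm above the bench. The nut is 30 mm across the knurled rim (18 upright ribs), rim 24 mm tall: it reaches from 50 to 74 mm above the bench; below it is only a 20 mm collar, above it the 10 mm stud end stands out 4 mm. A white line on the top runs from the centre to the rim.
- red_nut (a joint): turn of the red nut on its fixed stud in rad: within 0.3 of zero at the start (tight); grows counterclockwise seen from above, which loosens; 6.28 a full turn. It turns stiffly (about 1.3 N along the rim), stays where it is left, and keeps its height. A fingertip pressed on the rim with 5 to 15 N rolls it without slipping much; 35 N is too hard.
- red_pin (a point): top of the upright brass push pin (10 mm thick, 18 mm tall, from 28 to 46 mm above the bench) on the red clamp's steel hold-down bar, 48 mm from the nut's axis. The bar is 14 mm wide and 6 mm thick, its top 28 mm above the bench, its tip 55 mm from the axis.
- red_bar (a joint): swing of the red hold-down bar in rad about the same upright axis as its nut: 0 pointing straight over the board along the jig's +x (within 0.15 at the start), positive counterclockwise from above, stops at 1.9 either way; beyond 1.25 either way it is wholly clear of the board. It swings stiffly (about 2 N at the pin) and stays where it is left.
- blue_nut_top (a point): centre of the flat top of the blue knurled nut, on its upright axis, 74 mm above the bench. The nut is 30 mm across the knurled rim (18 upright ribs), rim 24 mm tall: it reaches from 50 to 74 mm above the bench; below it is only a 20 mm collar, above it the 10 mm stud end stands out 4 mm. A white line on the top runs from the centre to the rim.
- blue_nut (a joint): turn of the blue nut on its fixed stud in rad: within 0.3 of zero at the start (tight); grows counterclockwise seen from above, which loosens; 6.28 a full turn. It turns stiffly (about 1.3 N along the rim), stays where it is left, and keeps its height. A fingertip pressed on the rim with 5 to 15 N rolls it without slipping much; 35 N is too hard.
- blue_pin (a point): top of the upright brass push pin (10 mm thick, 18 mm tall, from 28 to 46 mm above the bench) on the blue clamp's steel hold-down bar, 48 mm from the nut's axis. The bar is 14 mm wide and 6 mm thick, its top 28 mm above the bench, its tip 55 mm from the axis.
- blue_bar (a joint): swing of the blue hold-down bar in rad about the same upright axis as its nut: 0 pointing straight over the board along the jig's +x (within 0.15 at the start), positive counterclockwise from above, stops at 1.9 either way; beyond 1.25 either way it is wholly clear of the board. It swings stiffly (about 2 N at the pin) and stays where it is left.
- capacitor: loose blue capacitor standing upright, 35 mm across, 50 mm tall; origin at the centre of its underside. Not to be disturbed.
- screwdriver: loose screwdriver with an orange handle lying on the bench, 170 mm long along its x, handle at -x. Not to be disturbed.
- parts_cup: loose small aluminium parts cup, 60 mm across, 40 mm tall; origin at the centre of its underside. Not to be disturbed.

How it is judged (in metres and radians):
On the way, in this order (a step that is already met when the one before it is completed fails the run):
1. the red nut is loosened two full turns while its bar still holds the board (value of joint red_nut between 10.9 and 15.8 rad and not (value of joint red_bar above 0.4 rad or value of joint red_bar below -0.4 rad)), for 0.2 s.
2. the red hold-down bar is swung wholly clear of the board ((value of joint red_bar above 1.25 rad or value of joint red_bar below -1.25 rad)), for 0.2 s.
At the end, for the whole second after the job is handed in: The red nut stands still two turns looser (between 10.9 and 15.8 rad), the red bar is swung more than 1.25 rad to either side, clear of the board; the blue nut is within 0.6 rad and the blue bar within 0.35 rad of zero; capacitor and cup stand upright (value of joint red_nut between 10.9 and 15.8 rad and velocity of joint red_nut between -0.05 and 0.05 rad/s and (value of joint red_bar above 1.25 rad or value of joint red_bar below -1.25 rad) and not (value of joint blue_nut above 0.6 rad or value of joint blue_nut below -0.6 rad) and not (value of joint blue_bar above 0.35 rad or value of joint blue_bar below -0.35 rad) and angle between each of capacitor, parts_cup's own z axis and vertical below 0.3 rad); the robot touches nothing.
It fails at once if the red bar is swung off before the nut has been loosened two turns ((value of joint red_bar above 0.4 rad or value of joint red_bar below -0.4 rad) and value of joint red_nut below 10.9 rad).
It fails at once if the blue clamp is disturbed ((value of joint blue_nut above 0.6 rad or value of joint blue_nut below -0.6 rad) or (value of joint blue_bar above 0.35 rad or value of joint blue_bar below -0.35 rad)).
It fails at once if the red nut is pinched or pressed hard (over 35 N) (contact force between the fingers and red_nut above 35 N).
It fails at once if the board or jig is pressed on (over 8 N) (contact force between the fingers and jig above 8 N).
It fails at once if a loose thing is moved more than 20 mm, lifted or carried (distance of any of capacitor, screwdriver, parts_cup from where it was at the start of the episode above 0.02 m).
It also fails if it takes over 72 s, if anything falls off the work surface, if the arm or the gripper's body presses on something with over 40 N, if the wrist force passes 120 N, or if a joint passes its speed limit or range.

ROBOT

A 6-joint arm with a two-finger parallel gripper is mounted at the origin on the work surface. World frame = base frame: x ahead of the robot, y to its left, z up, the work surface at z = 0. Lengths are in mm, angles in rad, forces in N, time in s.
With the tool pointing down it reaches from about 300 to 775 mm from the base axis. Payload 14.6 kg.
Tool frame: the origin (TCP) lies midway between the tips of the shut fingers; the grasp point (between the pads) lies manip.grasp_offset behind it (manip.grasp_offset is the distance from the TCP to the grasp point, in mm); z points along the fingers, y is the direction in which the jaws open and shut (so a half turn about z gives the same grasp; the last joint's range is limited). The gripper opens to 94 mm and grips with 3 to 60 N. Pads are 16 mm wide; open, the fingers measure 119 mm over their backs; the gripper's body (75 mm by 177 mm) begins 78 mm behind the grasp point.
Start: joints at [-1.394, 0.3, 1.521, -0, 1.321, -0.067], TCP at [132.759, -533.727, 205.446] pointing down, gripper open.
Joint ranges: [-3.03, 3.03], [-0.79, 2.21], [0.23, 2.52], [-1.04, 4.18], [0, 3.07], [-2.55, 2.55]. Speed limits (rad/s): [2.22, 2.22, 2.57, 3.14, 3.14, 3.14].

INTERFACE

Orientations are given as [roll, pitch, yaw] about the fixed x, y, z axes, in that order (R = Rz(yaw) Ry(pitch) Rx(roll)).
In Python, from cell import monitor, vision, order, manip gives the robot as it stands.
- The arm moves only by the shell command python3 -m jog 'ROWS' [FORCE]. ROWS is JSON, a list of rows, each a list of 7 numbers: the shift along the tool's x, y, z in cm, then the turn, a rotation vector about the tool's x, y, z in rad, then the opening in per cent of the stroke, from 0 (shut) to 100 (fully open). In form: [[tx, ty, tz, rx, ry, rz, jaw], ...]. A call has 1 to 8 rows; each row shifts and turns the commanded pose from where the row before left it, along the tool's axes as they then stand; what a row does not reach is not made up. A row lasts 1/10 s, in which the tool goes at most 50 mm and 8.59 degrees, less where a joint would pass 70% of its speed; a pose out of reach is approached as far as the arm can. A call is refused whole if a number of a shift passes 5 or a number of a turn 0.15, either way. A call with a gripper value outside its range is refused whole. The fingers move at their own pace and stop on an object; FORCE is the grip in N (left out, the last holds). Time passes only in rows, so rows that do not move let the fingers close. It gives the time, the measured TCP pose, the force and the opening at its end, in the units of the state.
- monitor.read_state(): the state, without advancing time (a new reading comes with each control period).
- vision.camera(name): name is "scene" or "top"; returns a dict with "color" (480x640x3 uint8, blue, green, red), "fx", "fy", "cx", "cy" (pixels), "cam_to_world" (4x4, takes a point from camera to world coordinates). Camera axes: x right, y down, z forward; pixel columns grow to the right and rows downward; lengths in mm; the calibration is good to about 2 mm. A picture is of the moment at which its call begins. There is no depth.
- order.sign_off(): hands the job in, once; it reports no verdict.
The state is a dict: "clock": time; "joints": joint angles; "qd": joint speeds; "effort": joint torques, N m; "eef_pos": TCP position; "eef_rot": TCP orientation; "wrist_force": force on the tool from outside, world axes, zero at the start; "moment": the same for the moment, N m; "finger_gap": finger opening in mm.
Only numpy, scipy, OpenCV 4.12 (cv2) and the standard library are available. Lean on these libraries where they do the work, as an engineer would, in place of code of your own. Each camera call takes 0.05 s, during which the arm holds its last target.

## Working session

There is one attempt and no reset: what is moved stays moved. The work goes in short steps, Python scripts to look and compute and a shell command to move; the robot and the scene stay as the last step left them, time stands still between calls to the robot, and variables do not carry over. Pictures are saved under pics/ and viewed, and the job is handed in when it is done.

```bash
mkdir -p pics; ls
python3 - <<'E'
from cell import monitor, vision, order, manip
import cv2
print(monitor.read_state(), manip.grasp_offset)
for n in("scene","top"):
    c=vision.camera(n); cv2.imwrite(f"pics/{n}0.png",c["color"]); print(n,c["fx"],c["fy"],c["cx"],c["cy"],c["cam_to_world"])
E
```

```text
pics
{'clock': 0.0, 'joints': array([-1.39362615e+00,  3.00443858e-01,  1.52161294e+00,  4.21733937e-06,
        1.32069013e+00, -6.66276454e-02]), 'qd': array([-0.00077942,  0.00289673, -0.00086919, -0.00132495,  0.00100904,
       -0.00070872]), 'effort': array([ 1.36013603e-05, -5.31809449e+01, -3.52735555e+01,  7.08349259e-02,
        2.43481679e-02, -7.48760294e-05]), 'eef_pos': array([ 132.6996133 , -533.46992262,  204.88779392]), 'eef_rot': array([-3.14044121e+00, -8.09255515e-05,  2.43796731e-01]), 'wrist_force': array([-0.02852183,  0.0086274 , -0.42172131]), 'moment': array([-0.01137858, -0.00637056,  0.06398671]), 'finger_gap': 93.83059523005836} 18.8
scene 442.37487210640893 442.37487210640893 316.89827591445993 240.24156619965308 [[ 3.62741543e-01  7.26125928e-01 -5.84088786e-01  1.19626544e+03]
 [ 9.31745266e-01 -2.93641472e-01  2.13601138e-01 -1.47682149e+02]
 [-1.64113665e-02 -6.21703968e-01 -7.83080356e-01  8.19671577e+02]
 [ 0.00000000e+00  0.00000000e+00  0.00000000e+00  1.00000000e+00]]
top 450.3455760862122 450.3455760862122 322.1396292788103 243.0101664013545 [[-7.82170358e-03 -9.90284939e-01  1.38832851e-01  5.31033418e+02]
 [-9.99311227e-01  2.70435319e-03 -3.70102316e-02  5.67211651e+01]
 [ 3.62752219e-02 -1.39026710e-01 -9.89624011e-01  8.25967973e+02]
 [ 0.00000000e+00  0.00000000e+00  0.00000000e+00  1.00000000e+00]]
```

View pics/scene0.png

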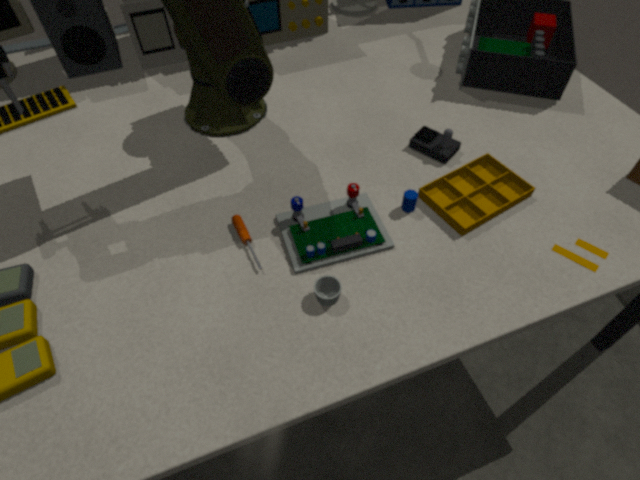

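View pics/top0.png

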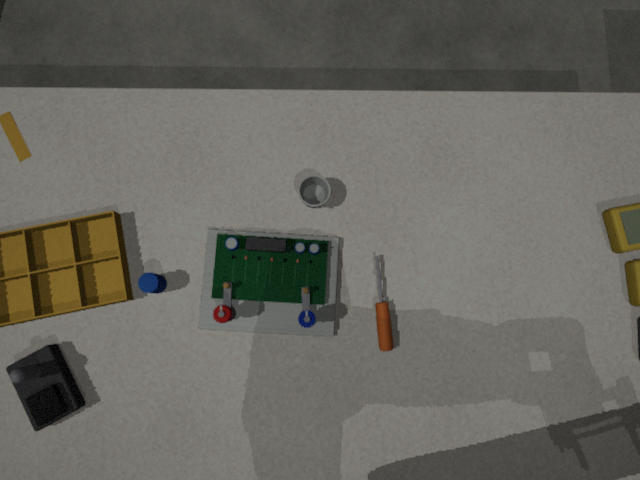

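The scene image shows the jig in the middle, with the red nut at about (353,190) and the blue nut at (297,204). In the top image the red nut is at (222,313), the blue nut at (307,318), the pins at (226,286) and (306,290), the capacitor at (152,283), the cup at (315,192) and the screwdriver at (383,310). Next I'll measure these.

```bash
cat > h.py <<'E'
import numpy as np, cv2
from cell import monitor, vision
def proj(c,P):
    T=c["cam_to_world"]; p=T[:3,:3].T@(np.array(P,float)-T[:3,3]); return np.array([c["fx"]*p[0]/p[2]+c["cx"],c["fy"]*p[1]/p[2]+c["cy"]])
def ray(c,u,v):
    T=c["cam_to_world"]; d=T[:3,:3]@np.array([(u-c["cx"])/c["fx"],(v-c["cy"])/c["fy"],1]); return T[:3,3],d/np.linalg.norm(d)
def onz(c,u,v,z):
    o,d=ray(c,u,v); return o+d*(z-o[2])/d[2]
def tri(r1,r2):
    (a,d),(b,e)=r1,r2
    s=np.linalg.lstsq(np.c_[d,-e],b-a,rcond=None)[0]
    p,q=a+s[0]*d,b+s[1]*e; return (p+q)/2,np.linalg.norm(p-q)
def mask(img,col):
    h=cv2.cvtColor(img,cv2.COLOR_BGR2HSV); H,S,V=[h[...,i].astype(int) for i in range(3)]
    return {"red":((H<5)|(H>173))&(S>150)&(V>60),"blue":(H>108)&(H<130)&(S>130)&(V>50),"brass":(H>8)&(H<22)&(S>90)&(V>90),"green":(H>50)&(H<85)&(S>120)}[col]
def crop(c,u,v,r,f,name):
    i=c["color"][max(0,v-r):v+r,max(0,u-r):u+r]; cv2.imwrite(name,cv2.resize(i,None,fx=f,fy=f,interpolation=cv2.INTER_CUBIC))
E
python3 - <<'E'
from h import *
cs={n:vision.camera(n) for n in("scene","top")}
crop(cs["top"],267,290,75,5,"pics/tc.png");crop(cs["scene"],335,225,75,5,"pics/sc.png")
for n,c in cs.items():
  for k in("red","blue","brass","green"):
    m=mask(c["color"],k).astype(np.uint8)
    N,l,s,ce=cv2.connectedComponentsWithStats(m)
    print(n,k,[(s[i].tolist(),ce[i].round(1).tolist()) for i in range(1,N) if s[i][4]>5])
E
```

```text
scene red [([534, 13, 22, 14, 251], [545.0, 19.4]), ([348, 184, 11, 8, 49], [352.6, 187.9])]
scene blue [([291, 198, 11, 8, 48], [296.2, 201.5])]
scene brass [([471, 153, 18, 10, 23], [479.2, 157.0]), ([491, 156, 8, 6, 8], [494.5, 158.4]), ([500, 162, 8, 6, 8], [503.5, 164.8]), ([451, 165, 14, 8, 16], [457.6, 168.2]), ([432, 174, 14, 8, 16], [438.6, 177.8]), ([526, 181, 6, 5, 9], [528.4, 183.2]), ([419, 185, 6, 4, 8], [421.8, 186.5]), ([233, 214, 18, 26, 203], [241.8, 227.0]), ([578, 238, 6, 3, 6], [580.5, 239.0]), ([587, 242, 7, 4, 7], [590.0, 243.6]), ([560, 246, 6, 4, 6], [562.5, 247.5]), ([556, 252, 6, 4, 8], [558.9, 253.4]), ([563, 256, 17, 9, 18], [570.8, 259.6]), ([581, 264, 5, 4, 6], [582.7, 265.5]), ([589, 269, 8, 3, 8], [592.5, 270.1])]
scene green [([71, 28, 3, 4, 6], [72.2, 29.3]), ([478, 36, 55, 21, 754], [504.2, 46.3]), ([93, 39, 4, 3, 6], [94.8, 39.7]), ([61, 42, 6, 6, 10], [63.5, 44.5]), ([82, 45, 4, 5, 6], [83.2, 47.0]), ([68, 48, 5, 6, 10], [69.6, 50.8]), ([74, 50, 3, 4, 7], [74.7, 51.3]), ([261, 83, 2, 4, 6], [261.7, 84.5]), ([257, 93, 2, 6, 6], [257.2, 95.5]), ([11, 107, 5, 4, 8], [12.9, 108.6]), ([290, 208, 94, 55, 2262], [333.4, 232.5])]
top red [([213, 306, 18, 17, 167], [222.2, 314.1])]
top blue [([232, 245, 6, 5, 8], [234.8, 247.4]), ([138, 273, 21, 20, 252], [148.2, 282.1]), ([299, 311, 16, 16, 159], [306.6, 318.9])]
top brass [([0, 112, 31, 50, 638], [14.2, 136.1]), ([0, 211, 127, 115, 6744], [62.5, 267.5]), ([224, 283, 4, 5, 17], [225.4, 285.1]), ([303, 289, 4, 3, 8], [304.0, 290.2]), ([375, 303, 15, 48, 507], [382.0, 325.9])]
top green [([212, 235, 116, 69, 5644], [270.1, 272.2]), ([77, 396, 3, 7, 8], [77.6, 399.2])]
```

```bash
python3 -c "print(1)"
```

```text
1
```

View pics/tc.png

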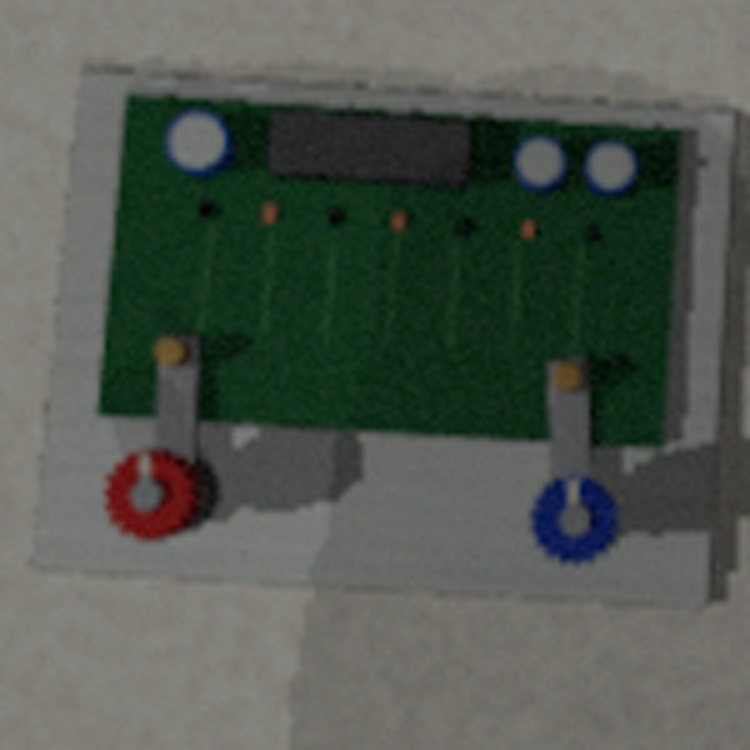

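View pics/sc.png

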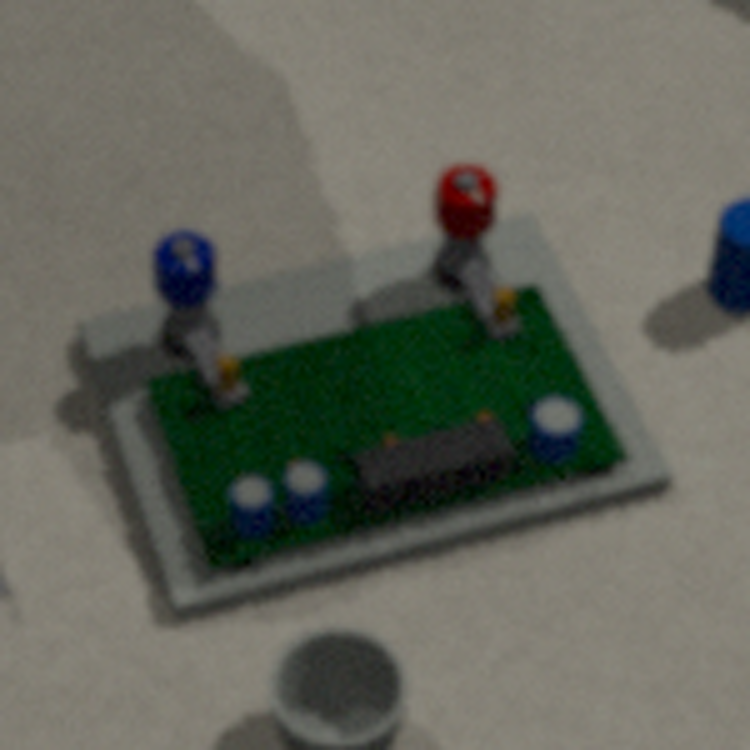

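The top crop (origin 192,215, scale 5) shows the red nut's centre at (148,494), the blue nut's at (574,520), the red pin at (171,351) and the blue pin at (568,377). Both bars point roughly over the board. The red bar leans slightly toward the blue clamp.

Run:
```python
from h import *
t=vision.camera("top"); s=vision.camera("scene")
def T(u,v): return ray(t,192+u/5-.4,215+v/5-.4)
def S(u,v): return ray(s,260+u/5-.4,150+v/5-.4)
def TZ(u,v,z): return onz(t,192+u/5-.4,215+v/5-.4,z)
def SZ(u,v,z): return onz(s,260+u/5-.4,150+v/5-.4,z)
print("red top", TZ(149,494,74),SZ(467,185,74), tri(T(149,494),S(467,185)))
print("red stud", TZ(147,492,78))
print("blue top",TZ(574,520,74),SZ(185,248,74),tri(T(574,520),S(185,248)))
print("rpin",TZ(171,351,46),SZ(506,291,46),tri(T(171,351),S(506,291)))
print("bpin",TZ(568,377,46),SZ(229,365,46))
for p in((128,96),(683,128),(664,444),(100,413)): print("board",TZ(*p,21))
print("cap",onz(t,152,283,50),"cup",onz(t,315,190,40))
for p in((383,350),(384,303),(377,255)): print("sd",onz(t,*p,10))
```

```text
red top [520.55878371 194.61873273  74.        ] [520.52854233 194.37090091  74.        ] (array([520.52353796, 194.50531328,  73.97606497]), np.float64(0.24220979388461097))
red stud [521.26405703 194.54699422  78.        ]
blue top [510.93232364  55.51245209  74.        ] [508.7830034   56.15572773  74.        ] (array([510.99398675,  55.50858911,  76.3954776 ]), np.float64(0.016138690833019873))
rpin [568.56366481 193.38329029  46.        ] [566.81113541 195.23661733  46.        ] (array([568.63530881, 193.56761894,  48.35304056]), np.float64(1.2291001722128614))
bpin [558.80292346  57.38887064  46.        ] [560.80451527  57.60642115  46.        ]
board [661.17962407 215.08404122  21.        ]
board [649.06359872  15.60808601  21.        ]
board [535.82424926  23.4525014   21.        ]
board [548.15332237 222.11507712  21.        ]
cap [572.17631861 317.06529178  50.        ] cup [737.26266106  39.38026752  40.        ]
sd [452.87300277 -80.70944149  10.        ]
sd [535.78701602 -84.74272244  10.        ]
sd [623.04688183 -74.20310494  10.        ]
```

The measurements agree with the given sizes. The nuts are 139.4 mm apart (140 expected), and the red nut triangulates to (520.5, 194.5, 74.0). The pin is 48 mm from the axis, and the jig's yaw is about -0.07.

I'll shut the fingers and turn the tool to yaw π/2, so tool x lies along world +y and tool y along world +x.

```bash
python3 -m jog '[[0,0,0,0,0,-0.14,0],[0,0,0,0,0,-0.14,0],[0,0,0,0,0,-0.14,0],[0,0,0,0,0,-0.14,0],[0,0,0,0,0,-0.14,0],[0,0,0,0,0,-0.14,0],[0,0,0,0,0,-0.14,0],[0,0,0,0,0,-0.14,0]]' 20; python3 -c "
from cell import monitor; print(monitor.read_state())"
```

```text
clock: 1.1
eef_pos: [132.8, -533.7, 205.4]
eef_rot: [-3.142, -0.0, 1.37]
wrist_force: [-0.6, 0.1, 0.5]
finger_gap: 33.2
{'clock': 1.1, 'joints': array([-1.39361720e+00,  2.99983387e-01,  1.52108536e+00,  3.58807516e-05,
        1.32069855e+00, -1.19240007e+00]), 'qd': array([-2.17661024e-03, -6.75317547e-04,  4.69773339e-04,  3.43526751e-05,
       -8.24582644e-04, -1.39003861e+00]), 'effort': array([-3.08911265e-03, -5.31117296e+01, -3.52397847e+01,  1.15747246e-02,
        7.35843228e-02,  2.93363594e+00]), 'eef_pos': array([ 132.75264041, -533.69110448,  205.36367909]), 'eef_rot': array([-3.14156044e+00, -1.75134561e-04,  1.36957032e+00]), 'wrist_force': array([-0.63394274,  0.06319473,  0.50830287]), 'moment': array([-0.00521753, -0.0969672 ,  0.0400092 ]), 'finger_gap': 33.18608638417123}
```

```bash
python3 -m jog '[[2,2,0,0,0,-0.104,0],[3,3,0,0,0,-0.103,0],[3,3,0,0,0,0,0],[3,3,0,0,0,0,0],[3,3,0,0,0,0,0],[3,3,0,0,0,0,0],[3,3,0,0,0,0,0],[3,3,0,0,0,0,0]]'; python3 -m jog '[[4,2,0,0,0,0,0],[4,2,0,0,0,0,0],[4,2,0,0,0,0,0],[4,2,0,0,0,0,0],[4,1,0,0,0,0,0],[4,1,0,0,0,0,0],[4,0,0,0,0,0,0],[4,0,0,0,0,0,0]]'
```

```text
clock: 1.9
eef_pos: [370.3, -310.1, 205.6]
eef_rot: [3.141, 0.0, 1.571]
wrist_force: [0.2, -0.5, 0.8]
finger_gap: 0.7
clock: 2.7
eef_pos: [469.2, 10.2, 205.4]
eef_rot: [-3.142, 0.0, 1.571]
wrist_force: [0.4, -0.2, 0.3]
finger_gap: 0.6
```

```bash
python3 -m jog '[[4,1.2,0,0,0,0,0],[4.5,1.2,0,0,0,0,0],[4.5,1.2,0,0,0,0,0],[4.5,1.2,0,0,0,0,0],[4.5,1.2,2,0,0,0,0],[0,0,4,0,0,0,0],[0,0,4,0,0,0,0],[0,0,0,0,0,0,0]]'
python3 - <<'E'
from h import *
for n,u,v in(("top",222,300),("scene",355,185)):
    c=vision.camera(n); crop(c,u,v,60,6,f"pics/{n}1.png")
print(monitor.read_state()["eef_pos"],monitor.read_state()["wrist_force"])
E
```

```text
clock: 3.5
eef_pos: [526.7, 227.3, 100.8]
eef_rot: [-3.133, 0.003, 1.571]
wrist_force: [-0.9, 0.4, 0.3]
finger_gap: 0.3
[529.47746227 227.83837739 106.6807038 ] [ 0.62879366 -0.71548442  0.70139896]
```

View pics/top1.png

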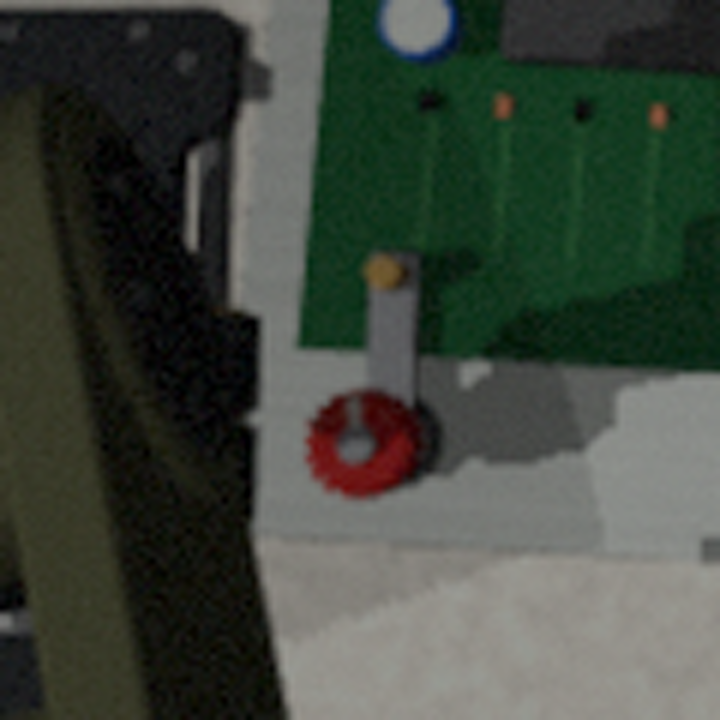

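View pics/scene1.png

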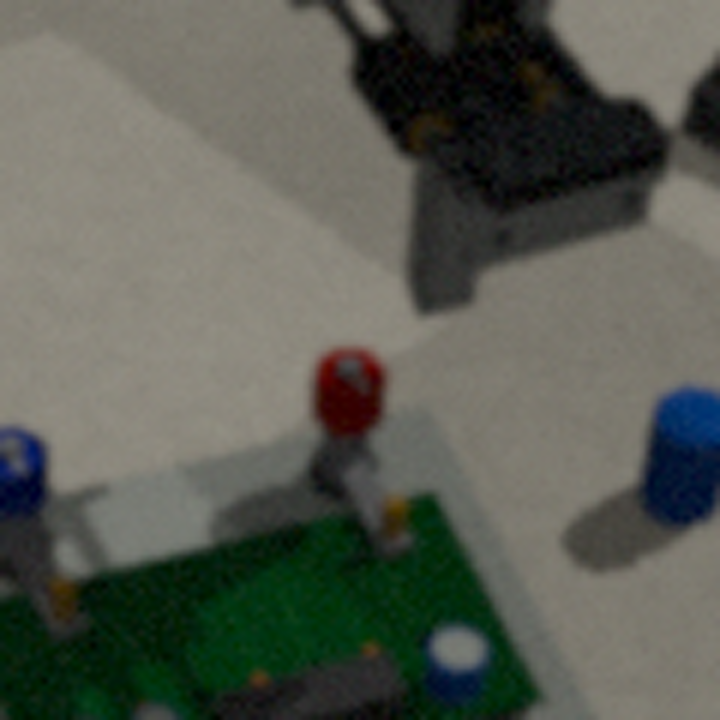

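The top image shows the nut and its white line unobstructed; the hand is over the +y side. The scene image shows the shut fingers about 10 mm beyond the nut. I'll lower the fingertip beside the rim and approach.

```bash
python3 -m jog '[[0,0,2.4,0,0,0,0],[0,0.1,2.4,0,0,0,0],[-0.5,0,0,0,0,0,0],[0,0,0,0,0,0,0],[0,0,0,0,0,0,0]]'; python3 -c "
from cell import monitor; s=monitor.read_state(); print(s['eef_pos'],s['wrist_force'],s['moment'])"; python3 -m jog '[[-0.3,0,0,0,0,0,0],[0,0,0,0,0,0,0]]';python3 -m jog '[[-0.1,0,0,0,0,0,0],[0,0,0,0,0,0,0]]'
```

```text
clock: 4.1
eef_pos: [531.3, 223.0, 60.2]
eef_rot: [3.139, -0.001, 1.57]
wrist_force: [-0.4, -0.5, -0.1]
finger_gap: 0.4
[531.33776344 222.96590577  60.16596326] [-0.44464777 -0.50860881 -0.11636123] [-0.04534569 -0.09255228  0.00953018]
clock: 4.3
eef_pos: [530.8, 220.0, 58.9]
eef_rot: [3.14, -0.001, 1.571]
wrist_force: [0.2, 1.4, 1.3]
finger_gap: 0.2
clock: 4.5
eef_pos: [530.7, 219.6, 58.7]
eef_rot: [3.14, -0.002, 1.571]
wrist_force: [-0.4, 6.6, 4.7]
finger_gap: 0.3
```

```bash
python3 -m jog '[[0,0,0,0,0,0,0],[0,0,0,0,0,0,0]]';python3 -m jog '[[0,-0.15,0,0,0,0,0],[0,-0.15,0,0,0,0,0],[0,0,0,0,0,0,0]]'
python3 - <<'E'
from h import *
for n,u,v in(("top",222,300),("scene",355,185)):
    c=vision.camera(n); crop(c,u,v,50,7,f"pics/{n}2.png")
print(monitor.read_state()["eef_pos"],monitor.read_state()["wrist_force"])
E
```

```text
clock: 4.7
eef_pos: [530.7, 219.7, 58.6]
eef_rot: [3.14, -0.001, 1.571]
wrist_force: [0.7, 5.3, 4.5]
finger_gap: 0.6
clock: 5.0
eef_pos: [527.6, 219.7, 58.5]
eef_rot: [3.14, -0.001, 1.571]
wrist_force: [-0.2, 4.6, 3.4]
finger_gap: 0.3
[527.60960751 219.65724704  58.53359047] [0.42054241 5.31683591 3.81603584]
```

View pics/top2.png

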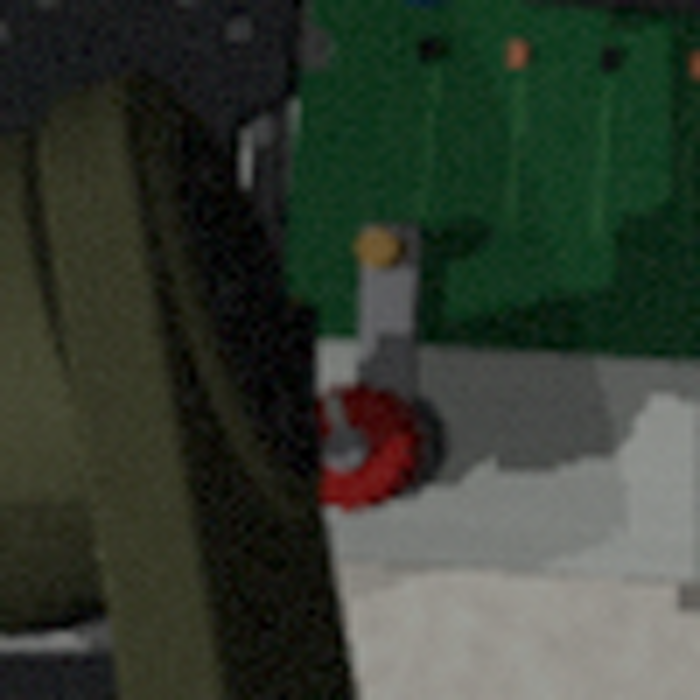

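View pics/scene2.png

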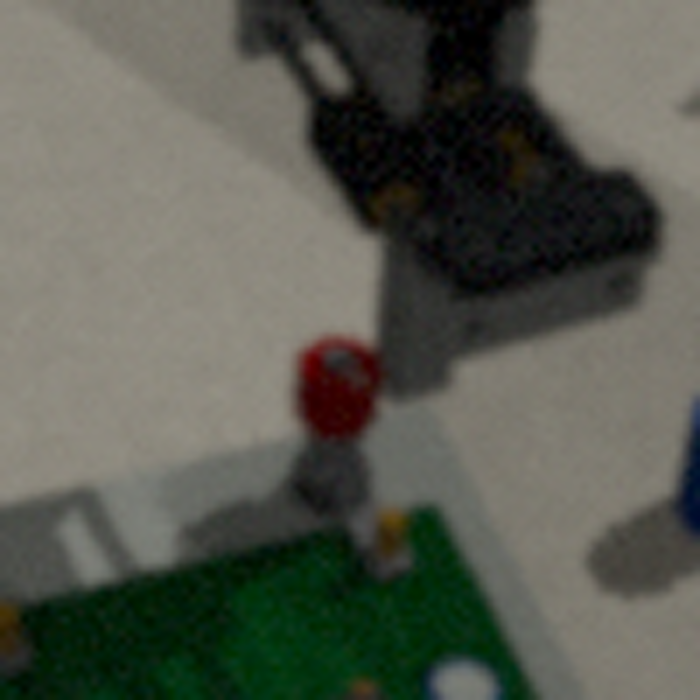

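The white line has already turned about 15–20° counterclockwise at 5 N, so rolling works. I'll press 0.5 mm more and complete the stroke.

```bash
python3 -m jog '[[-0.05,-0.2,0,0,0,0,0],[0,-0.3,0,0,0,0,0]]';python3 -m jog '[[0,-0.3,0,0,0,0,0],[0,-0.3,0,0,0,0,0]]';python3 -m jog '[[0,-0.3,0,0,0,0,0],[0,-0.2,0,0,0,0,0],[0,0,0,0,0,0,0]]'
python3 - <<'E'
from h import *
c=vision.camera("top"); crop(c,222,310,30,10,f"pics/top3.png")
print(monitor.read_state()["eef_pos"],monitor.read_state()["wrist_force"])
E
```

```text
clock: 5.3
eef_pos: [522.8, 219.6, 58.5]
eef_rot: [3.139, -0.002, 1.571]
wrist_force: [0.8, 7.6, 3.4]
finger_gap: 0.3
clock: 5.5
eef_pos: [516.8, 219.4, 58.4]
eef_rot: [3.139, -0.002, 1.571]
wrist_force: [3.4, 9.8, 1.1]
finger_gap: 0.6
clock: 5.8
eef_pos: [511.4, 219.5, 58.4]
eef_rot: [3.14, -0.002, 1.571]
wrist_force: [-0.3, 9.2, 2.5]
finger_gap: 0.5
[511.37593148 219.49991112  58.36274423] [-1.44803149  8.57512846  2.85671464]
```

View pics/top3.png

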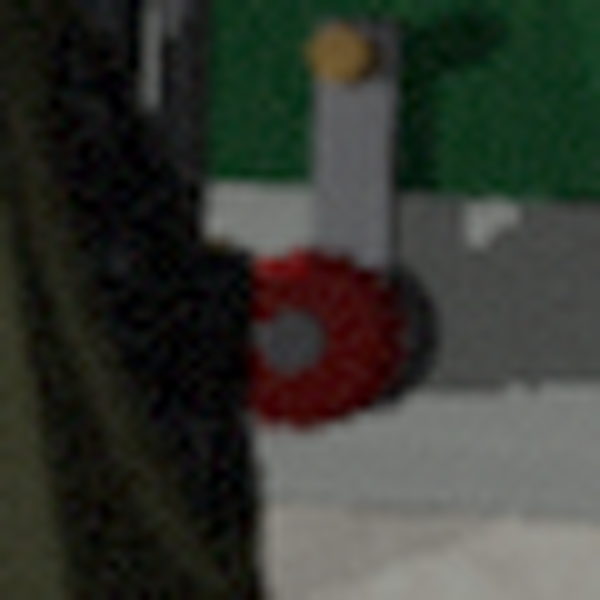

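The white line now points left (+y), about 80° round, with no slip at about 9 N. I'll repeat the stroke: retreat, return, approach, roll.

```bash
python3 -m jog '[[0.3,0,0,0,0,0,0],[0,2.0,0,0,0,0,0],[-0.15,0,0,0,0,0,0],[-0.15,0,0,0,0,0,0]]';python3 -m jog '[[0,-0.4,0,0,0,0,0],[0,-0.4,0,0,0,0,0]]'; python3 -m jog '[[0,-0.4,0,0,0,0,0],[0,-0.4,0,0,0,0,0],[0,-0.4,0,0,0,0,0]]'
python3 - <<'E'
from h import *
c=vision.camera("top"); crop(c,222,310,30,10,f"pics/top4.png")
print(monitor.read_state()["eef_pos"],monitor.read_state()["wrist_force"])
E
```

```text
clock: 6.25
eef_pos: [531.4, 219.2, 57.8]
eef_rot: [3.14, -0.002, 1.57]
wrist_force: [2.5, 14.1, 0.4]
finger_gap: 0.5
clock: 6.45
eef_pos: [522.8, 219.5, 57.9]
eef_rot: [3.141, -0.002, 1.571]
wrist_force: [1.0, 8.8, 0.4]
finger_gap: 0.3
clock: 6.75
eef_pos: [510.7, 219.5, 57.9]
eef_rot: [3.141, -0.002, 1.571]
wrist_force: [2.8, 9.4, -0.1]
finger_gap: 0.4
[510.25613606 219.44817126  57.9033491 ] [0.6592487  9.88283049 0.45075377]
```

View pics/top4.png

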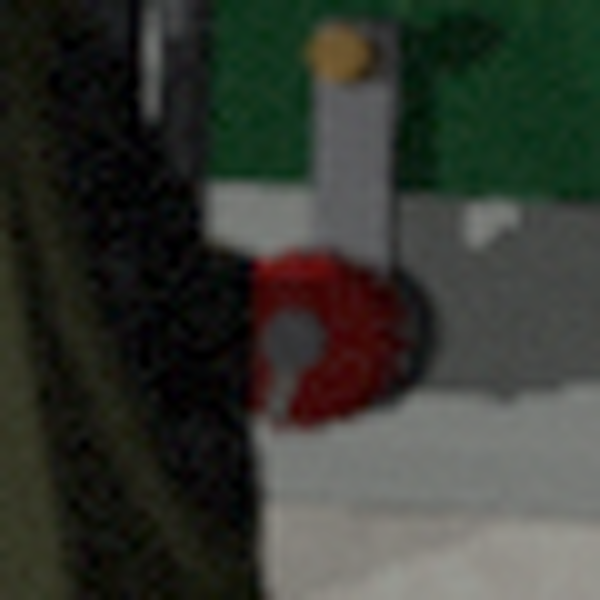

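It has turned to about 168° (≈2.9 rad), at about 1.4 rad per stroke. I'll run full strokes now.

```bash
python3 -m jog '[[0.3,0,0,0,0,0,0],[0,2.2,0,0,0,0,0],[-0.15,0,0,0,0,0,0],[-0.15,0,0,0,0,0,0],[0,-0.5,0,0,0,0,0],[0,-0.6,0,0,0,0,0],[0,-0.6,0,0,0,0,0],[0,-0.5,0,0,0,0,0]]'
python3 - <<'E'
from h import *
c=vision.camera("top"); crop(c,222,310,30,10,f"pics/top5.png")
print(monitor.read_state()["eef_pos"],monitor.read_state()["wrist_force"])
E
```

```text
clock: 7.6
eef_pos: [510.2, 219.5, 57.8]
eef_rot: [3.141, -0.002, 1.571]
wrist_force: [1.9, 9.3, -1.6]
finger_gap: 0.4
[509.60217515 219.42479109  57.77788549] [-0.53568016 10.31785367 -1.03829965]
```

View pics/top5.png

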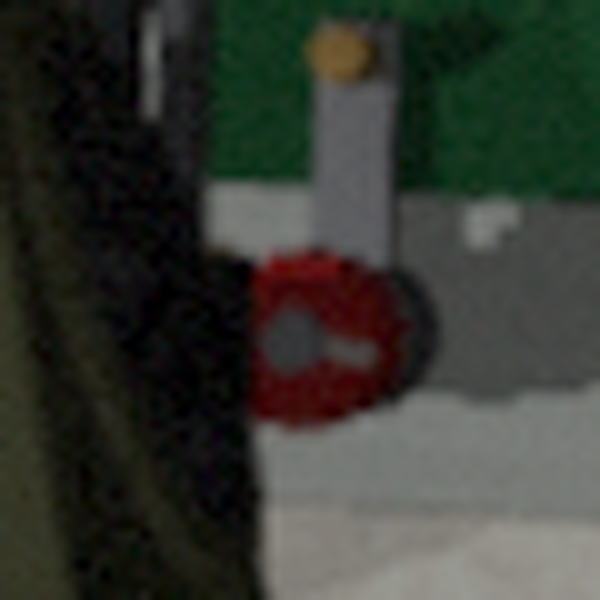

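The line is now at about 262° (4.55 rad). Two more strokes, then I'll look.

```bash
python3 -m jog '[[0.3,0,0,0,0,0,0],[0,2.2,0,0,0,0,0],[-0.15,0,0,0,0,0,0],[-0.15,0,0,0,0,0,0],[0,-0.5,0,0,0,0,0],[0,-0.6,0,0,0,0,0],[0,-0.6,0,0,0,0,0],[0,-0.5,0,0,0,0,0]]'
python3 - <<'E'
from h import *
c=vision.camera("top"); crop(c,222,310,30,10,f"pics/top6.png")
E
python3 -m jog '[[0.3,0,0,0,0,0,0],[0,2.2,0,0,0,0,0],[-0.15,0,0,0,0,0,0],[-0.15,0,0,0,0,0,0],[0,-0.5,0,0,0,0,0],[0,-0.6,0,0,0,0,0],[0,-0.6,0,0,0,0,0],[0,-0.5,0,0,0,0,0]]'
python3 - <<'E'
from h import *
c=vision.camera("top"); crop(c,222,310,30,10,f"pics/top7.png")
i=np.hstack([cv2.imread("pics/top6.png")[:, 200:],cv2.imread("pics/top7.png")[:,200:]]); cv2.imwrite("pics/t67.png",i)
print(monitor.read_state()["eef_pos"],monitor.read_state()["wrist_force"])
E
```

```text
clock: 8.45
eef_pos: [510.3, 219.5, 57.9]
eef_rot: [3.141, -0.002, 1.571]
wrist_force: [1.3, 10.3, 0.0]
finger_gap: 0.3
clock: 9.3
eef_pos: [510.1, 219.4, 57.8]
eef_rot: [3.141, -0.002, 1.571]
wrist_force: [2.2, 10.0, -0.7]
finger_gap: 0.4
[509.60595832 219.40730347  57.79774927] [-0.4868158  10.51276738  0.02443621]
```

View pics/t67.png

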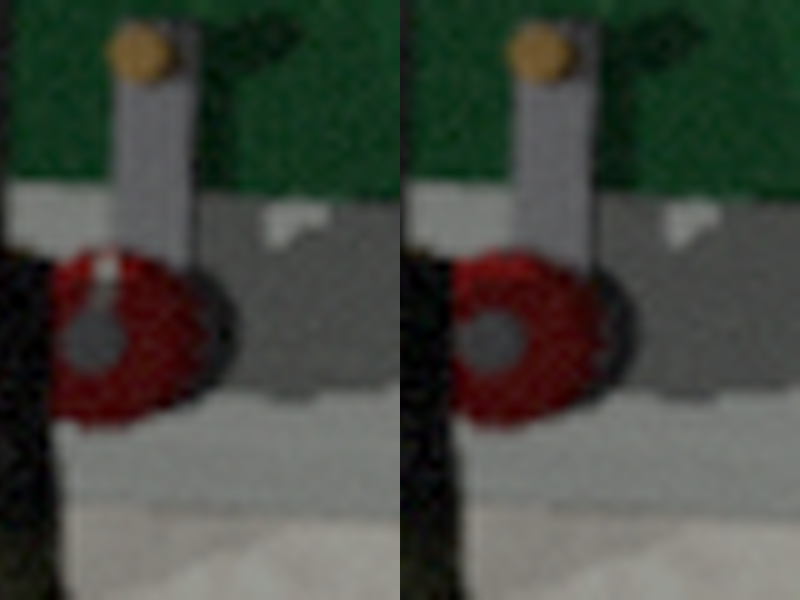

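After the first stroke the line had gone a full turn (about 355°, ≈6.2 rad); after the second it is hidden on the left (≈7.7 rad). The bar hasn't moved. Three more strokes.

```bash
J='x'; python3 -m jog '[[0.3,0,0,0,0,0,0],[0,2.2,0,0,0,0,0],[-0.15,0,0,0,0,0,0],[-0.15,0,0,0,0,0,0],[0,-0.5,0,0,0,0,0],[0,-0.6,0,0,0,0,0],[0,-0.6,0,0,0,0,0],[0,-0.5,0,0,0,0,0]]'
python3 - <<'E'
from h import *
c=vision.camera("top"); crop(c,222,310,30,10,f"pics/top8.png")
E
python3 -m jog '[[0.3,0,0,0,0,0,0],[0,2.2,0,0,0,0,0],[-0.15,0,0,0,0,0,0],[-0.15,0,0,0,0,0,0],[0,-0.5,0,0,0,0,0],[0,-0.6,0,0,0,0,0],[0,-0.6,0,0,0,0,0],[0,-0.5,0,0,0,0,0]]'
python3 - <<'E'
from h import *
c=vision.camera("top"); crop(c,222,310,30,10,f"pics/top9.png")
i=np.hstack([cv2.imread("pics/top8.png")[:, 200:],cv2.imread("pics/top9.png")[:,200:]]); cv2.imwrite("pics/t89.png",i)
print(monitor.read_state()["eef_pos"],monitor.read_state()["wrist_force"])
E
```

```text
clock: 10.15
eef_pos: [510.1, 219.4, 57.8]
eef_rot: [3.141, -0.002, 1.571]
wrist_force: [2.0, 10.3, -1.3]
finger_gap: 0.1
clock: 11.0
eef_pos: [510.2, 219.4, 57.9]
eef_rot: [3.141, -0.002, 1.571]
wrist_force: [1.6, 9.5, -0.8]
finger_gap: 0.4
[509.5387099  219.42532784  57.83573637] [0.33495485 9.33133186 1.23212109]
```

View pics/t89.png

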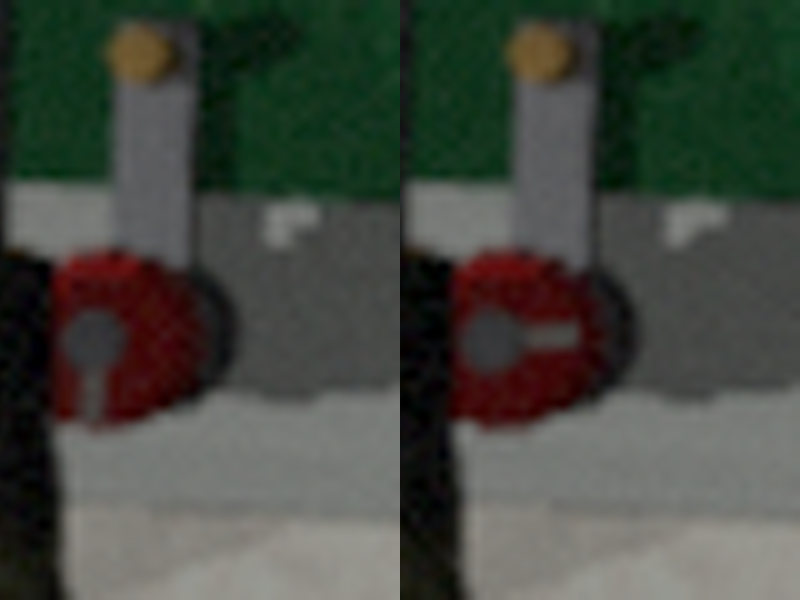

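The line is at 180° and then about 275° (≈11.1 rad). One more full stroke and a half stroke should reach about 13.2 rad.

```bash
python3 -m jog '[[0.3,0,0,0,0,0,0],[0,2.2,0,0,0,0,0],[-0.15,0,0,0,0,0,0],[-0.15,0,0,0,0,0,0],[0,-0.5,0,0,0,0,0],[0,-0.6,0,0,0,0,0],[0,-0.6,0,0,0,0,0],[0,-0.5,0,0,0,0,0]]'
python3 - <<'E'
from h import *
c=vision.camera("top"); crop(c,222,310,30,10,f"pics/top10.png")
E
python3 -m jog '[[0.3,0,0,0,0,0,0],[0,2.2,0,0,0,0,0],[-0.15,0,0,0,0,0,0],[-0.15,0,0,0,0,0,0],[0,-0.4,0,0,0,0,0],[0,-0.4,0,0,0,0,0],[0,0,0,0,0,0,0]]'; python3 -m jog '[[0.5,0,0,0,0,0,0],[1,0,0,0,0,0,0],[0,0,0,0,0,0,0],[0,0,0,0,0,0,0]]'
python3 - <<'E'
from h import *
c=vision.camera("top"); crop(c,222,310,30,10,f"pics/top11.png")
i=np.hstack([cv2.imread("pics/top10.png")[:, 200:],cv2.imread("pics/top11.png")[:,200:]]); cv2.imwrite("pics/t1011.png",i)
print(monitor.read_state()["eef_pos"],monitor.read_state()["wrist_force"])
E
```

```text
clock: 11.85
eef_pos: [510.1, 219.4, 57.8]
eef_rot: [3.141, -0.002, 1.571]
wrist_force: [1.6, 11.3, -0.7]
finger_gap: 0.5
clock: 12.6
eef_pos: [523.9, 219.5, 57.7]
eef_rot: [-3.142, -0.002, 1.571]
wrist_force: [-0.6, 11.7, -1.6]
finger_gap: 0.4
clock: 13.0
eef_pos: [524.9, 233.5, 57.6]
eef_rot: [-3.141, 0.0, 1.571]
wrist_force: [-0.2, -0.1, -0.6]
finger_gap: 0.8
[525.0031569  233.2954427   57.59203611] [ 0.29713488 -0.20418003 -0.08386323]
```

View pics/t1011.png

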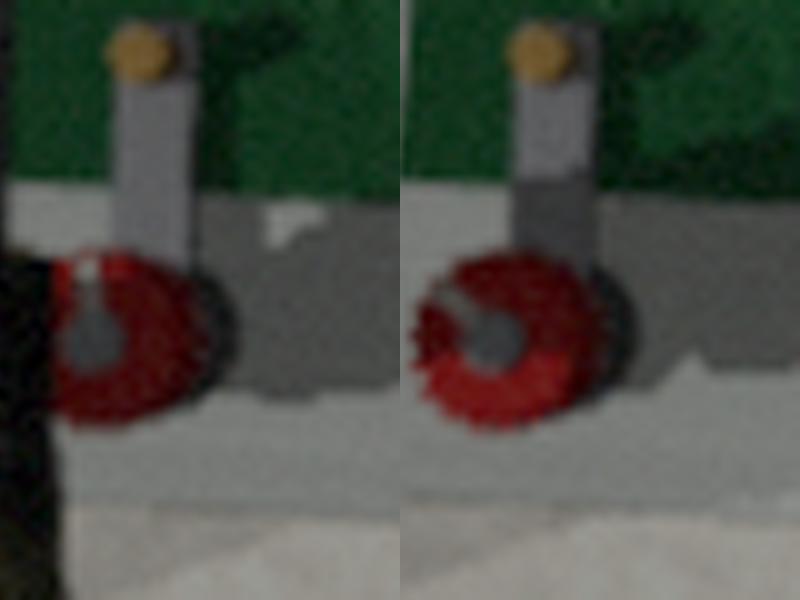

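The line is at about +48° after two full turns, so the nut stands at ≈13.4 rad, mid-window. The bar is untouched. Next I'll move the fingertip beside the brass pin on its +y side and lower it to z≈34, above the bar and board.

```bash
python3 -m jog '[[0,2.1,0,0,0,0,0],[-0.8,2.1,0,0,0,0,0],[-0.8,0,0,0,0,0,0],[0,0,1.2,0,0,0,0],[0,0,1.2,0,0,0,0],[0,0,0,0,0,0,0],[0,0,0,0,0,0,0]]'; python3 -m jog '[[-0.4,0,0,0,0,0,0],[0,0,0,0,0,0,0],[0,0,0,0,0,0,0]]';python3 - <<'E'
from h import *
c=vision.camera("scene"); crop(c,355,200,45,8,f"pics/s12.png")
c=vision.camera("top"); crop(c,225,300,40,8,f"pics/t12.png")
print(monitor.read_state()["eef_pos"],monitor.read_state()["wrist_force"])
E
```

```text
clock: 13.75
eef_pos: [566.6, 217.6, 33.2]
eef_rot: [-3.141, 0.0, 1.571]
wrist_force: [-0.4, 0.1, -0.0]
finger_gap: 0.2
clock: 14.05
eef_pos: [567.3, 213.4, 34.1]
eef_rot: [3.141, -0.0, 1.571]
wrist_force: [-0.6, -0.4, -0.4]
finger_gap: 0.4
[567.28540875 213.42396615  33.95348049] [ 0.17788933  0.46670465 -0.4493264 ]
```

View pics/s12.png

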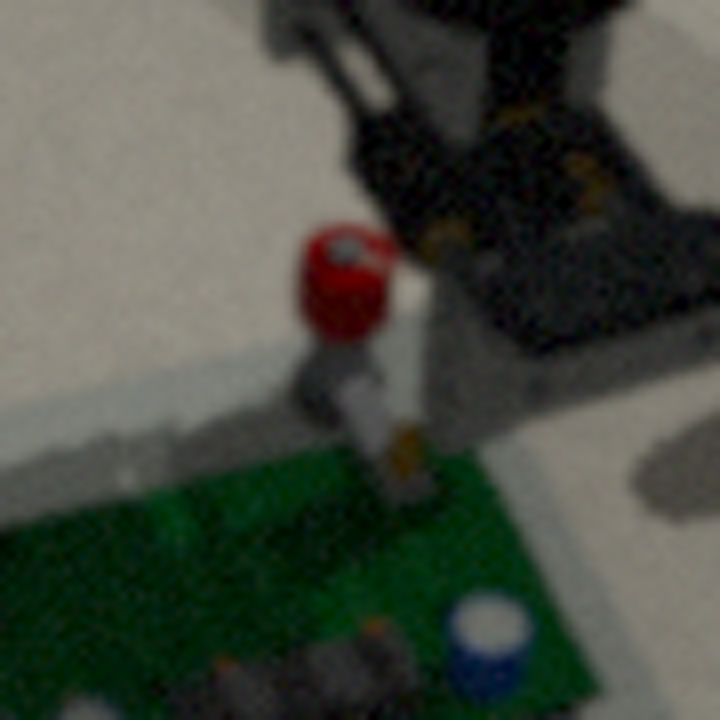

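View pics/t12.png

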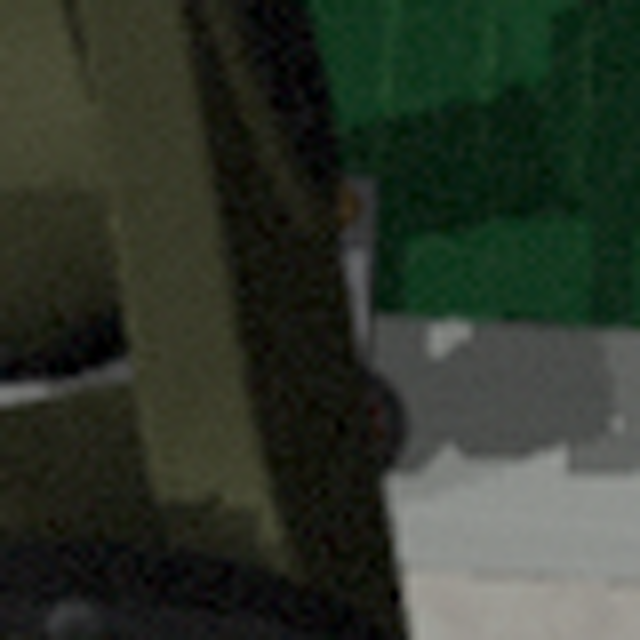

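The scene image shows the fingertip just right of the pin (pin at 405,450 in the crop), clear of the nut, bar and board. I'll make contact and then swing around the nut axis.

```bash
python3 -m jog '[[-0.3,0,0,0,0,0,0],[-0.3,0,0,0,0,0,0],[0,0,0,0,0,0,0]]'; python3 -m jog '[[-0.59,0.145,0,0,0,0.12,0],[-0.59,0.145,0,0,0,0.12,0],[0,0,0,0,0,0,0]]';python3 -m jog '[[-0.59,0.145,0,0,0,0.12,0],[-0.59,0.145,0,0,0,0.12,0],[0,0,0,0,0,0,0]]'
```

```text
clock: 14.45
eef_pos: [567.3, 207.1, 33.8]
eef_rot: [3.141, -0.0, 1.57]
wrist_force: [0.0, 1.0, 0.1]
finger_gap: 0.4
clock: 14.75
eef_pos: [569.3, 195.0, 33.7]
eef_rot: [-3.141, 0.0, 1.328]
wrist_force: [-0.0, 1.0, 0.5]
finger_gap: 0.4
clock: 15.05
eef_pos: [568.6, 183.1, 33.7]
eef_rot: [-3.142, 0.0, 1.092]
wrist_force: [0.4, 0.6, -0.8]
finger_gap: 0.4
```

```bash
python3 -m jog '[[-0.59,0.145,0,0,0,0.12,0],[-0.59,0.145,0,0,0,0.12,0],[-0.59,0.145,0,0,0,0.12,0],[0,0,0,0,0,0,0]]';python3 - <<'E'
from h import *
c=vision.camera("scene"); crop(c,345,200,45,8,f"pics/s13.png")
print(monitor.read_state()["eef_pos"],monitor.read_state()["wrist_force"])
E
```

```text
clock: 15.45
eef_pos: [562.3, 166.3, 33.8]
eef_rot: [3.141, -0.0, 0.734]
wrist_force: [-0.7, 1.2, 0.1]
finger_gap: 0.7
[562.42545306 166.43785743  33.8473931 ] [ 0.25536753 -0.27351709 -0.20307127]
```

View pics/s13.png

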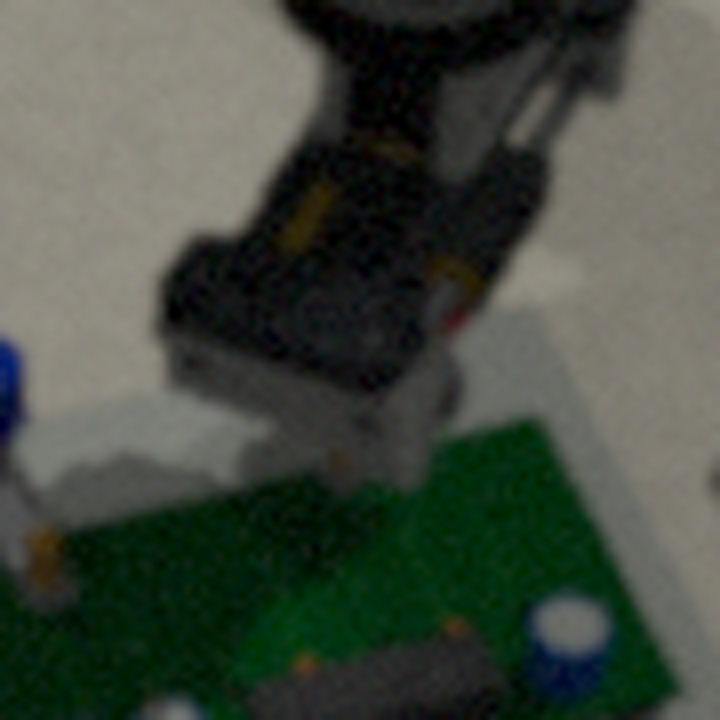

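The bar is swinging: the pin is just ahead of the finger, at (340,460) in the crop. I'll continue.

```bash
python3 -m jog '[[-0.59,0.145,0,0,0,0.12,0],[-0.59,0.145,0,0,0,0.12,0],[-0.59,0.145,0,0,0,0.12,0],[-0.59,0.145,0,0,0,0.12,0],[-0.59,0.145,0,0,0,0.12,0],[-0.59,0.145,0,0,0,0.12,0],[0,0,0,0,0,0,0]]';python3 - <<'E'
from h import *
c=vision.camera("scene"); crop(c,335,200,45,8,f"pics/s14.png")
print(monitor.read_state()["eef_pos"],monitor.read_state()["wrist_force"])
E
```

```text
clock: 16.2
eef_pos: [534.3, 144.3, 33.9]
eef_rot: [3.141, -0.0, 0.015]
wrist_force: [-0.7, -0.4, -0.7]
finger_gap: 0.4
[534.48593082 144.36774628  33.86671857] [-0.46689033 -0.12027045 -0.1817543 ]
```

View pics/s14.png

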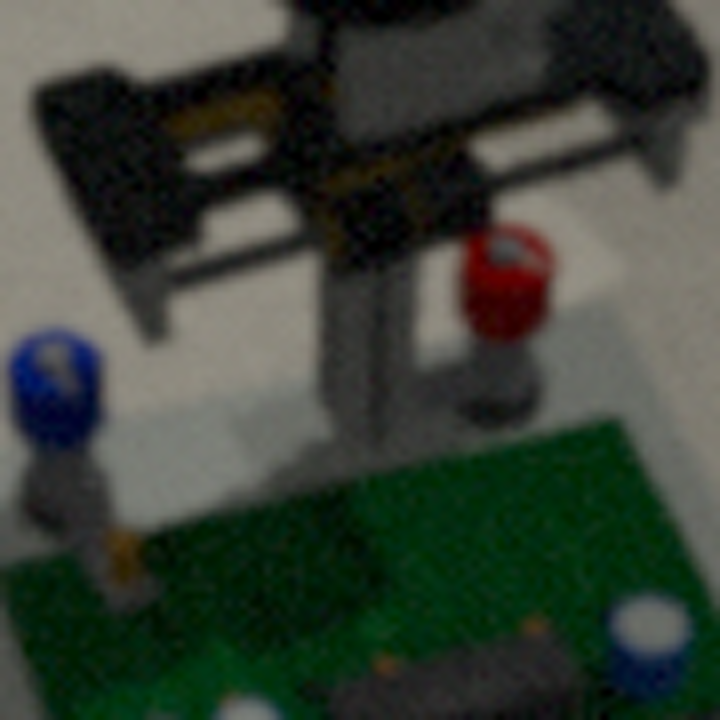

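The finger is at (534,144) with the bar hidden behind it. I'll back off, lift straight up and check.

```bash
python3 -m jog '[[0.4,0,0,0,0,0,0],[0,0,-1,0,0,0,0],[0,0,-4,0,0,0,0],[0,0,-4,0,0,0,0],[0,0,-4,0,0,0,0],[-2,4,-2,0,0,0,0],[-2,4,0,0,0,0,0],[-2,4,0,0,0,0,0]]';python3 -m jog '[[-2,4,0,0,0,0,0],[-2,4,0,0,0,0,0],[0,4,0,0,0,0,0],[0,4,0,0,0,0,0],[0,0,0,0,0,0,0],[0,0,0,0,0,0,0]]'
python3 - <<'E'
from h import *
c=vision.camera("scene"); crop(c,335,225,75,5,f"pics/s15.png")
c=vision.camera("top"); crop(c,267,290,75,5,f"pics/t15.png"); cv2.imwrite("pics/top15f.png",c["color"])
print(monitor.read_state()["eef_pos"],monitor.read_state()["wrist_force"])
E
```

```text
clock: 17.05
eef_pos: [479.1, 22.5, 185.1]
eef_rot: [3.141, -0.002, 0.014]
wrist_force: [0.9, -1.0, -0.3]
finger_gap: 0.7
clock: 17.65
eef_pos: [441.4, -137.3, 184.1]
eef_rot: [-3.142, -0.0, 0.011]
wrist_force: [-1.0, -0.8, 0.1]
finger_gap: 0.5
[ 441.51007549 -136.11848532  184.01222226] [-0.04079266  0.35129123 -0.20600203]
```

View pics/t15.png

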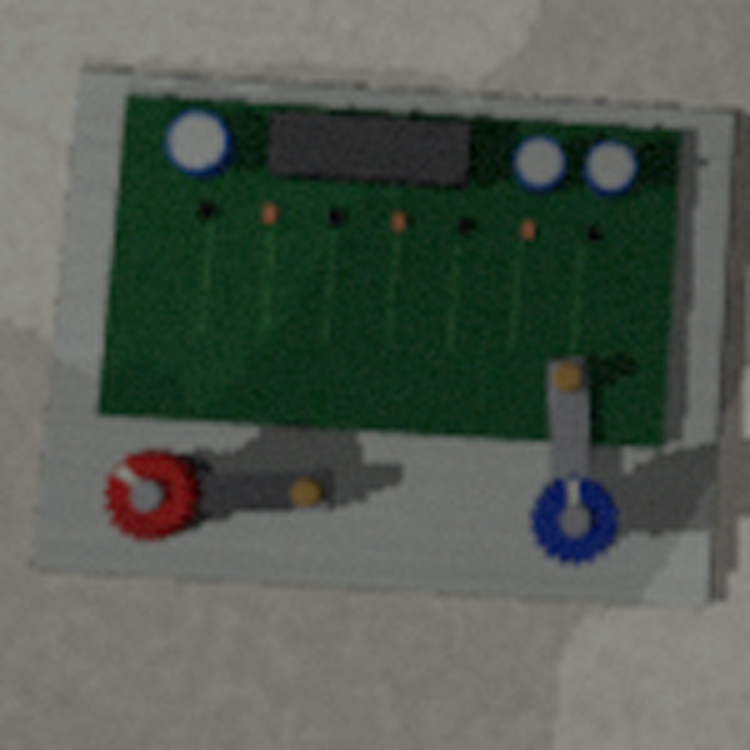

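View pics/top15f.png

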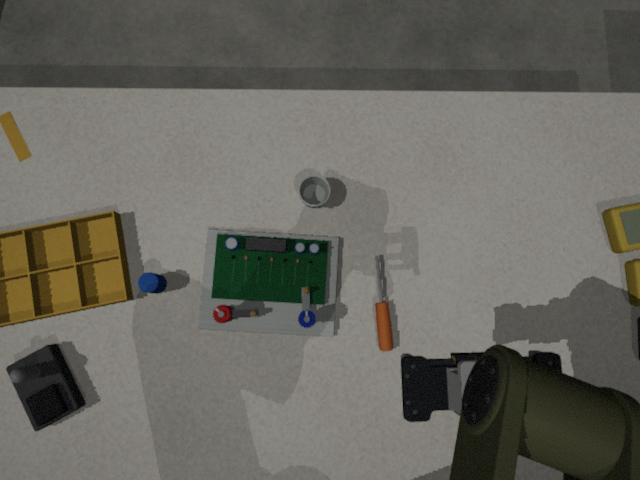

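The top image shows the red bar lying along -y, clear of the board, with its pin at crop (305,492). The blue clamp, capacitor (152,283), cup (315,190) and screwdriver are where they were. I'll check the bar angle before handing in.

Run:
```python
from h import *
t=vision.camera("top")
p=onz(t,192+305/5-.4,215+492/5-.4,46); d=p-np.array([520.5,194.5,46]); b=np.array([520.5-510.9,194.5-55.5])
yaw=np.arctan2(b[1],b[0])-np.pi/2
print(p,np.hypot(*d[:2]),"yaw",yaw,"bar",np.arctan2(d[1],d[0])-yaw)
n=onz(t,192+(122)/5-.4,215+472/5-.4,74)-onz(t,192+149/5-.4,215+494/5-.4,74)
print("line",np.arctan2(n[1],n[0])-yaw+4*np.pi)
s=monitor.read_state(); print(s["clock"],abs(s["qd"]).max(),s["wrist_force"])
```

```text
[520.39960895 147.01727998  46.        ] 47.48282614588105 yaw -0.06895524985575796 bar -1.503955338811866
line 13.528574923014835
17.8 0.0057903648126473115 [-0.74104864  0.77539362  0.39674461]
```

The bar is at -1.50 rad (limit 1.25; measured radius 47.5 mm against 48 expected) and the nut at about 13.5 rad, inside the window. The arm is at rest and clear.

```bash
python3 -c "
from cell import order; print(order.sign_off())"
```

```text
the job is handed in; nothing more can be done
None
```

I loosened the red nut two full turns, pushed the red bar clear of the board, and handed the job in at about 17.8 s of the 72 s. The hand-in gives no verdict, so the checks below are my own.

- **Red nut:** I rolled it with short strokes of the shut fingertip along its rim. The force readings between moves were 5 to 14 N, against the 35 N limit. From the white line it stands at about 13.4–13.5 rad, inside 10.9–15.8.
- **Red bar:** I pushed its pin toward the blue side with about 1 N at the wrist. It measures -1.50 rad, beyond the 1.25 needed, and the top view shows it wholly off the board.
- **Everything else:** In the last top image the blue clamp, capacitor, cup and screwdriver are where they started, judged by eye. The fingertip stayed above the board throughout.
- **At hand-in:** The arm was at rest and well clear of everything.

No check failed. One disagreement was small: the finger met the rim about 2 mm earlier than the 16 mm pad width suggested, which is within the calibration error or means a wider finger.

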